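# Lock the chip cutter's ram with its pin

### The job

Lock the ram of the chip cutter before it is put away: take the locking pin from its rest, put it through the slot in the cutter's front plate and feel along the ram hidden behind it until the tip drops into the ram's hole. Push the pin fully home, so that its collar meets the plate, and let go of it there. Never force it: the cutter must take no hard pushes or knocks.

Things in the scene. Friction and masses are not known exactly. Their poses are not given: they have to be found in the camera images.
- cutter: chip cutter, grey box 194 mm wide (y), 85 mm high, fixed on the wooden board over the hob (board top z = 0.070). Origin: underside of its base plate, mid-width, below the outer face of the front plate; x points into the cutter, z up. The base plate, 6 mm thick, sticks out as a ledge 100 mm in front of the front plate. Lever (right end) and blade grid (left end) are not used.
- slot (a point): centre of the slot in the front plate, at its outer face, 43 mm above the cutter's underside; axes as the cutter's. The slot is level, 66 mm long (y), 17 mm high (z); the plate is 5 mm thick.
- ram_face (a point): point straight behind the slot's centre, 17 mm in from the plate's outer face, in the flat upright face of the hidden ram (not moved by under 60 N); axes as the cutter's. The ram has one hole, running 45 mm straight in (x): 13 mm wide (y), from 11 mm below to 11 mm above this point. The ram stopped anywhere: the hole's middle lies at y -26 to +26 mm from this point.
- pin_grip (a point): centre of the locking pin's grip, on the pin's axis: an upright black block 32 mm long (x), 16 wide (y), 50 high (32 below, 18 above this point). x points to the tip, z up. Ahead of it a collar 26 mm across (30 to 34 mm from this point), then a steel shank 10 mm thick, 48 mm long; about 90 g. Home and let go, the pin sinks 3 to 5 mm onto the slot's edge and the ledge.
- pin_tip (a point): centre of the pin's tip, 82 mm ahead of the grip's centre; axes as the grip's. The last 2 mm taper from 10 to 7 mm across. Fully home it is 48 mm behind the front plate's outer face.
- pin_rest: dark wooden rest of the pin, on the same board; origin under the grip, x towards the tip. The grip stands loose in a channel (floor 4 mm, walls 12 mm above the board, 3 mm play each side); 65 mm ahead the shank lies over an open notch between two cheeks 42 mm high, bottom 28 mm high. Lift the pin 20 mm straight up to free it.

How it is judged (in metres and radians):
On the way:
1. the pin's tip is through the slot, behind the front plate (x of pin_tip in the frame of slot between 0.006 and 0.03 m and y of pin_tip in the frame of slot between -0.033 and 0.033 m and z of pin_tip in the frame of slot between -0.01 and 0.01 m), for 0.1 s.
At the end, for the whole second after the job is handed in: The pin is in the ram's hole through the slot: its tip is more than 44.5 mm behind the front plate's outer face (the collar within 3.5 mm of the plate), at the slot's height within 10 mm and within the slot's length, its axis within 0.2 rad of straight in, and it stays so when let go (x of pin_tip in the frame of slot above 0.0445 m and y of pin_tip in the frame of slot between -0.033 and 0.033 m and z of pin_tip in the frame of slot between -0.01 and 0.01 m and angle between the x axis of pin_tip and the x axis of slot, either way round below 0.2 rad); the robot touches nothing.
It fails at once if the cutter was pushed or knocked with more than 40 N (contact force between cutter and anything else above 40 N).
It also fails if it takes over 64 s, if anything falls off the work surface, if the arm or the gripper's body presses on something with over 40 N, if the wrist force passes 120 N, or if a joint passes its speed limit or range.

### The arm

A 6-joint arm with a two-finger parallel gripper is mounted at the origin on a cart in front of the work surface, level with it; the furniture and walls round the work are solid. World frame = base frame: x ahead of the robot, y to its left, z up, the work surface at z = 0. Lengths are in mm, angles in rad, forces in N, time in s.
With the tool pointing down it reaches from about 325 to 750 mm from the base axis. Payload 7.6 kg.
Tool frame: the origin (TCP) lies between the finger pads; the fingertips stand 8 mm ahead of it and the grasp point (between the pads) lies 11 mm behind it (bot.tip_reach is the distance from the TCP to the fingertips, in mm); z points along the fingers, y is the line along which they close (so a half turn about z gives the same grasp; the last joint's range is limited). The gripper opens to 85 mm and grips with 20 to 120 N. Pads are 22 mm wide; open, the fingers measure 114 mm over their backs; the gripper's body (76 mm by 85 mm) begins 54 mm behind the grasp point. The pads swing forward as they close: fully open they stand 13 mm farther back than shut.
Start: joints at [-1.197, 0.052, 1.401, -0, 1.689, -0.07], TCP at [225.448, -474.15, 239.323] pointing down, gripper open.
Joint ranges: [-2.9, 2.9], [-0.91, 2.17], [0.12, 2.37], [-1.06, 4.2], [0.26, 2.73], [-2.93, 2.93]. Speed limits (rad/s): [2.57, 2.57, 3.01, 3.14, 3.14, 3.14].

### API

Orientations are given as a unit quaternion [w, x, y, z].
In Python, from plant import bot, viewer, hand_in, finder gives the robot as it stands.
- The arm moves only by the tool play_rows, never from a script. Its argument "targets" is a list that holds one entry, the list of rows, each a list of 7 numbers: the shift along the tool's x, y, z in m, then the turn, a rotation vector about the tool's x, y, z in rad, then the finger opening in m, from 0 to 0.0854. In form: [[[x, y, z, rx, ry, rz, hand], ...]]. A call has 1 to 8 rows; each row shifts and turns the commanded pose from where the row before left it, along the tool's axes as they then stand; what a row does not reach is not made up. A row lasts 1/8 s, in which the tool goes at most 62.5 mm and 10.7 degrees, less where a joint would pass 70% of its speed; a pose out of reach is approached as far as the arm can. A call is refused whole if a number of a shift passes 0.0625 or a number of a turn 0.188, either way. A call with a gripper value outside its range is refused whole. The fingers move at their own pace and stop on an object; "force" is the grip in N (left out, the last holds). Time passes only in rows, so rows that do not move let the fingers close. It gives the time, the measured TCP pose, the force, the opening and the grip force at its end, in the units of the state.
- bot.sense(): the state, without advancing time (a new reading comes with each control period).
- viewer.snapshot(name): name is "scene" or "top" or "wrist"; returns a dict with "color" (480x640x3 uint8, blue, green, red), "intrinsics" (3x3 intrinsics, pixels), "T" (4x4, takes a point from camera to world coordinates); the wrist camera has in their place "T_tool_cam" (4x4, takes a point from camera to tool coordinates, whose origin is the TCP and whose axes are the flange's). Camera axes: x right, y down, z forward; pixel columns grow to the right and rows downward; lengths in mm; the calibration is good to about 2 mm. A picture is of the moment at which its call begins: read the wrist's pose just before it. There is no depth.
- hand_in(): hands the job in; it is judged then, once.
Trained networks look in the newest picture that a camera, given by its name, has taken for a name from the list of things; names that differ only in an ending like _2 or _b are one class to them, and where a whole thing is asked for, a point or a joint stands for the part that bears it (a point fixed in the world has none). Each returns a list of dicts, best first, with "p" (0 to 1); they miss things now and then, are a little off and sometimes report something else, mostly with a low value. They report only what shows in the picture. A call takes as long as a camera call.
- finder.spot_in(label, camera): "xy" ([column, row] as shares, 0 to 1, of the picture: columns of its width, rows of its height, amid what is visible of it).
- finder.regions_of(label, camera): "pixels" (480x640 bool, what is visible of it) and "xy" ([column, row] as shares, 0 to 1, of the picture: columns of its width, rows of its height, amid what is visible of it).
- finder.mark_of(label, camera): "xy" ([column, row] as shares, 0 to 1, of the picture: columns of its width, rows of its height: a listed point, or the origin of a listed thing).
The state is a dict: "time": time; "q": joint angles; "joint_velocities": joint speeds; "joint_torque": joint torques, N m; "eef_pos": TCP position; "tool_rot": TCP orientation; "wrist_force": force on the tool from outside, world axes, zero at the start; "ft_torque": the same for the moment, N m; "finger_gap": finger opening in mm; "finger_force": force on a finger pad.
Only numpy, scipy, OpenCV 4.12 (cv2) and the standard library are available. Lean on these libraries where they do the work, as an engineer would, in place of code of your own. Each camera call takes 0.05 s, during which the arm holds its last target. There are 200 camera calls.

## Working session

There is one attempt and no reset: what is moved stays moved. The work goes in short steps, Python scripts to look and compute and a tool call to move; the robot and the scene stay as the last step left them, time stands still between calls to the robot, and variables do not carry over. Pictures are saved under pics/ and viewed, at most 10 in all, crops included, and the job is handed in when it is done.

Besides the shell and the picture viewer there is one more tool, called after ">>>" by a JSON object that holds its "name" and its "arguments". play_rows: Moves the arm, as the interface text tells. Its arguments: {"type":"object","properties":{"targets":{"type":"array"},"force":{"type":"number"}},"required":["targets"]}

```bash
mkdir -p pics; cat > h.py <<'E'
import numpy as np, cv2
from plant import bot, viewer, hand_in, finder
from scipy.spatial.transform import Rotation as R
def st():
    s=bot.sense(); q=s['tool_rot']; return s,np.array(s['eef_pos']),R.from_quat([q[1],q[2],q[3],q[0]]).as_matrix()
def snap(n):
    s,p,M=st(); d=viewer.snapshot(n)
    if 'T' in d: T=np.array(d['T'])
    else:
        B=np.eye(4);B[:3,:3]=M;B[:3,3]=p; T=B@np.array(d['T_tool_cam'])
    return d['color'],np.array(d['intrinsics']),T
def ray(xy,K,T):
    v=np.linalg.inv(K)@[xy[0]*640,xy[1]*480,1]; v=T[:3,:3]@v; return T[:3,3],v/np.linalg.norm(v)
def onz(xy,K,T,z):
    o,v=ray(xy,K,T); return o+v*(z-o[2])/v[2]
def tri(rs):
    A=np.zeros((3,3));b=np.zeros(3)
    for o,v in rs:
        P=np.eye(3)-np.outer(v,v);A+=P;b+=P@o
    x=np.linalg.solve(A,b); return x,[round(float(np.linalg.norm((np.eye(3)-np.outer(v,v))@(x-o))),1) for o,v in rs]
E
python3 - <<'E'
from h import *
np.set_printoptions(precision=1,suppress=True)
s,p,M=st();print(s['time'],p,M)
r={}
for c in('scene','top'):
    im,K,T=snap(c);cv2.imwrite(f'pics/{c}0.png',im);print(c,T[:3,3])
    for l in('cutter','slot','ram_face','pin_grip','pin_tip','pin_rest'):
        m=finder.mark_of(l,c)
        if m:
            print(l,[(round(m_['p'],2),np.round(m_['xy'],3)) for m_ in m[:2]])
            r.setdefault(l,[]).append(ray(m[0]['xy'],K,T))
for l in r:
    if len(r[l])>1: print(l,*tri(r[l]))
E
```

```text
0.0 [ 225.3 -473.9  238.4] [[ 0.9  0.4 -0. ]
 [ 0.4 -0.9  0. ]
 [ 0.  -0.  -1. ]]
scene [195.8 545.5 557. ]
cutter [(0.57, array([0.4, 0.6]))]
slot [(0.79, array([0.4, 0.6]))]
ram_face [(0.68, array([0.4, 0.6]))]
pin_grip [(0.57, array([0.6, 0.5]))]
pin_rest [(0.73, array([0.6, 0.5]))]
top [460.8 -91.  971.1]
cutter [(0.64, array([0.4, 0.5]))]
slot [(0.8, array([0.4, 0.5]))]
ram_face [(0.94, array([0.4, 0.5]))]
pin_grip [(0.7, array([0.6, 0.5]))]
pin_tip [(0.82, array([0.6, 0.4]))]
pin_rest [(0.62, array([0.6, 0.5]))]
cutter [646.5  90.1  71.4] [2.0, 2.0]
slot [642.   93.8 114.7] [1.1, 1.1]
ram_face [662.3  95.7 112.6] [0.9, 0.9]
pin_grip [ 582.7 -207.8  107.3] [3.2, 3.2]
pin_rest [ 587.4 -208.7   76.2] [1.2, 1.2]
```

View pics/scene0.png

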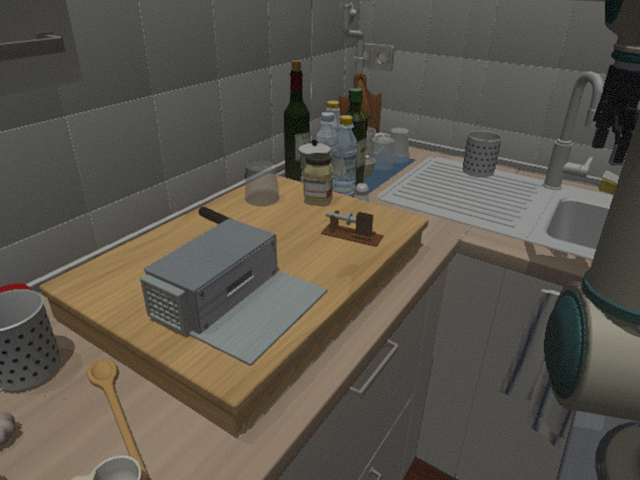

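View pics/top0.png

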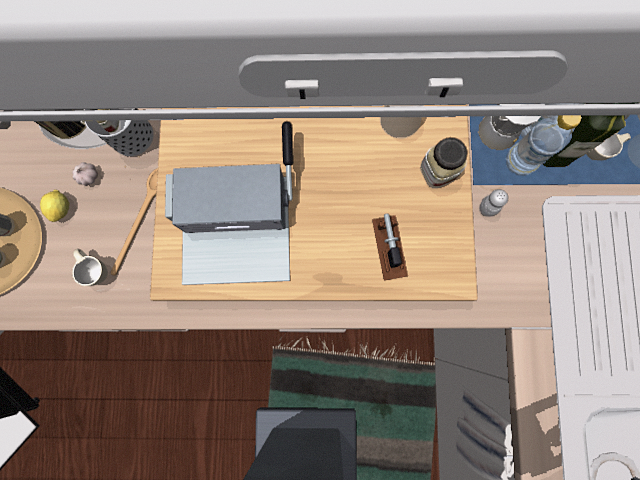

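The top picture shows the pin at about (392,240), tip up and slightly left. The cutter's slot is at about (235,228), and its front is turned only slightly.

```bash
cat >> h.py <<'E'
def delta(target,yaw):
    s,p,M=st(); d=M.T@(np.array(target)-p)
    Mt=np.array([[np.cos(yaw),np.sin(yaw),0],[np.sin(yaw),-np.cos(yaw),0],[0,0,-1]])
    rv=R.from_matrix(M.T@Mt).as_rotvec()
    print('t',s['time'],'pos',p.round(1),'yaw',round(np.arctan2(M[1,0],M[0,0]),4),'dtool',d.round(1),'rv',rv.round(4)); return d,rv
E
python3 - <<'E'
from h import *
im,K,T=snap('top')
g=onz(finder.mark_of('pin_grip','top')[0]['xy'],K,T,106);t=onz(finder.mark_of('pin_tip','top')[0]['xy'],K,T,106)
print(g,t,np.linalg.norm(t-g),np.arctan2(*(t-g)[[1,0]]))
# rest outline, ledge
for l in('pin_rest','cutter'):
    m=finder.regions_of(l,'top')[0]['pixels'].astype(np.uint8)
    print(l,cv2.minAreaRect(cv2.findNonZero(m)))
for u,v in((182,284),(290,279)):print(onz((u/640,v/480),K,T,76))
delta([585,-208,200],0.15)
d=viewer.snapshot('wrist');print(np.array(d['T_tool_cam']).round(2),d['intrinsics'])
E
```

```text
[ 590.28016791 -205.7891439   106.        ] [ 671.6392866  -198.60247342  106.        ] 81.67591092757179 0.08810402435754332
pin_rest ((392.73504638671875, 240.20904541015625), (53.76047134399414, 12.250024795532227), 83.92753601074219)
cutter ((229.61460876464844, 202.82362365722656), (159.73265075683594, 129.99171447753906), 88.02507019042969)
[542.0558727  190.53147641  76.        ]
[551.46699434 -14.59350786  76.        ]
t 0.95 pos [ 225.5 -474.1  239.3] yaw 0.4439 dtool [439.  -86.   39.3] rv [1.000e-04 0.000e+00 2.939e-01]
[[  -0.     -0.95   -0.31   79.58]
 [   1.      0.     -0.      0.92]
 [   0.     -0.31    0.95 -134.59]
 [   0.      0.      0.      1.  ]] [[404.2295201    0.         323.70473128]
 [  0.         404.2295201  237.55208918]
 [  0.           0.           1.        ]]
```

>>> {"name": "play_rows", "arguments": {"targets": [[[0.054,-0.011,0.005,0,0,0,0.085],[0.054,-0.011,0.005,0,0,0,0.085],[0.054,-0.011,0.005,0,0,0,0.085],[0.054,-0.011,0.005,0,0,0,0.085],[0.054,-0.011,0.005,0,0,0,0.085],[0.054,-0.011,0.005,0,0,0,0.085],[0.054,-0.011,0.005,0,0,0.172,0.085],[0.054,-0.011,0.005,0,0,0.172,0.085]]]}}

```text
time: 2.0
eef_pos: [584.2, -215.8, 199.5]
tool_rot: [0.0, 0.999, 0.047, 0.0]
wrist_force: [0.6, -0.6, -0.6]
finger_gap: 84.9
finger_force: 0.0
```

```bash
python3 - <<'E'
from h import *
im,K,T=snap('wrist');cv2.imwrite('pics/w1.png',im)
for l in('pin_grip','pin_tip','pin_rest'):
    m=finder.mark_of(l,'wrist')
    for k in m[:2]: print(l,k['p'],k['xy'],onz(k['xy'],K,T,70 if l=='pin_rest' else 106))
delta([585,-208,200],0.1)
E
```

```text
pin_grip 0.91 [0.4878, 0.5008] [ 587.28334599 -209.34860818  106.        ]
pin_tip 0.93 [0.4666, 0.1965] [ 668.24258196 -195.15384367  106.        ]
pin_rest 0.94 [0.488, 0.4671] [ 586.77794172 -208.5048203    70.        ]
t 2.2 pos [ 583.1 -216.6  198.4] yaw 0.1023 dtool [ 2.8 -8.4 -1.6] rv [-0.0005  0.0015  0.0023]
```

View pics/w1.png

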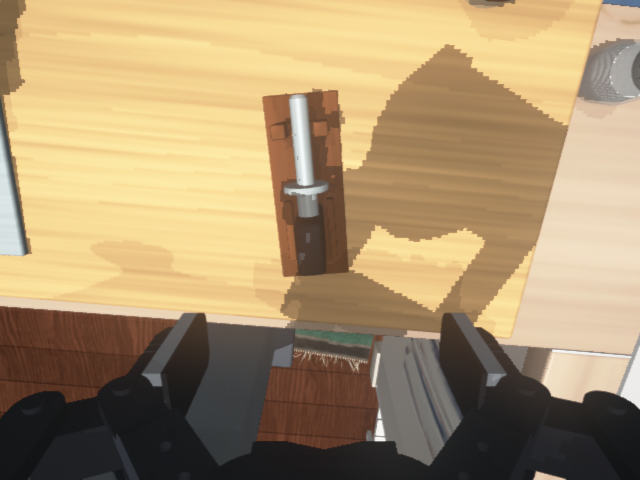

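>>> {"name": "play_rows", "arguments": {"targets": [[[0.004,-0.007,0,0,0,-0.073,0.06],[0,0,0.03,0,0,0,0.06],[0,0,0.01,0,0,0,0.06],[0,0,0,0,0,0,0.06]]]}}

```text
time: 2.7
eef_pos: [585.3, -210.4, 159.1]
tool_rot: [-0.0, 0.996, 0.086, -0.001]
wrist_force: [-1.0, -0.1, -0.6]
finger_gap: 59.9
finger_force: 0.0
```

```bash
python3 - <<'E'
from h import *
ps=[]
for i in range(3):
    im,K,T=snap('wrist')
    for l in('pin_grip','pin_tip','pin_rest'):
        m=finder.mark_of(l,'wrist')
        for k in m[:1]: print(l,round(k['p'],2),onz(k['xy'],K,T,70 if l=='pin_rest' else 106).round(1))
    delta([587,-209,99],0.175)
E
```

```text
pin_grip 0.96 [ 587.5 -209.7  106. ]
pin_tip 0.96 [ 669.3 -195.5  106. ]
t 2.9 pos [ 586.4 -210.3  160.7] yaw 0.1726 dtool [ 0.7 -1.2 61.7] rv [ 0.0013 -0.0018 -0.0024]
pin_grip 0.79 [ 587.  -207.9  106. ]
pin_rest 0.66 [ 572.9 -210.2   70. ]
t 3.1 pos [ 586.3 -209.9  159.8] yaw 0.1729 dtool [ 0.8 -0.8 60.8] rv [ 0.0005 -0.0006 -0.0021]
pin_grip 0.83 [ 587.2 -209.4  106. ]
pin_tip 0.68 [ 668.8 -194.   106. ]
t 3.3 pos [ 586.1 -209.8  159.4] yaw 0.1729 dtool [ 1.  -0.7 60.4] rv [ 0.0001 -0.0001 -0.0021]
```

>>> {"name": "play_rows", "arguments": {"targets": [[[0.001,-0.001,0.03,0,0,-0.002,0.06],[0,0,0.03,0,0,0,0.06],[0,0,0,0,0,0,0.03],[0,0,0,0,0,0,0.01],[0,0,0,0,0,0,0.01],[0,0,0,0,0,0,0.01],[0,0,0,0,0,0,0.01]]], "force": 70}}

```text
time: 4.18
eef_pos: [587.8, -209.1, 101.4]
tool_rot: [0.001, 0.996, 0.087, 0.002]
wrist_force: [-0.3, 0.9, 6.4]
finger_gap: 15.2
finger_force: 68.8
```

```bash
python3 - <<'E'
from h import *
s,p,M=st();print(s);print(M)
E
```

```text
{'time': 4.175, 'q': array([-4.00918283e-01,  4.05676972e-01,  1.26847022e+00, -1.24002150e-04,
        1.46389192e+00,  9.95124420e-01]), 'joint_velocities': array([-0.0012234 , -0.00015577,  0.00012101,  0.0002442 ,  0.00134382,
        0.00064321]), 'joint_torque': array([ 1.21992230e-01, -4.66654265e+01, -3.16877532e+01,  2.46367446e-02,
       -1.32834530e-01,  1.38154337e-03]), 'eef_pos': array([ 587.80277339, -209.11392311,  101.43557726]), 'tool_rot': array([8.87972864e-04, 9.96182932e-01, 8.72720149e-02, 1.54020038e-03]), 'wrist_force': array([-0.25758961,  0.8878499 ,  6.36989325]), 'ft_torque': array([0.03218711, 0.09406113, 0.04049485]), 'finger_force': 68.79890441894531, 'finger_gap': 15.22407008546533}
[[ 0.98476245  0.17387505  0.00322363]
 [ 0.17388052 -0.98476561 -0.00150033]
 [ 0.00291365  0.002038   -0.99999368]]
```

>>> {"name": "play_rows", "arguments": {"targets": [[[0,0,-0.01,0,0,0,0.01],[0,0,-0.02,0,0,0,0.01],[0,0,-0.035,0,0,0,0.01],[0,0,-0.035,0,0,0,0.01],[0,-0.02,0,0,0,0,0.01],[-0.001,-0.05,0,0,0,0,0.01],[-0.001,-0.05,0,0,0,0,0.01],[-0.001,-0.05,0,0,0,0,0.01]]]}}

```text
time: 5.18
eef_pos: [553.2, -39.5, 198.5]
tool_rot: [-0.0, 0.996, 0.087, -0.001]
wrist_force: [0.8, -0.3, -0.5]
finger_gap: 15.0
finger_force: 68.3
```

>>> {"name": "play_rows", "arguments": {"targets": [[[-0.001,-0.05,0,0,0,0,0.01],[-0.001,-0.05,0,0,0,0,0.01],[0,-0.03,0,0,0,0,0.01],[0,0,0,0,0,0.129,0.01],[0,0,0,0,0,0,0.01]]]}}

```text
time: 5.8
eef_pos: [529.0, 86.7, 198.7]
tool_rot: [0.0, 1.0, 0.024, -0.001]
wrist_force: [-0.2, -0.5, -0.4]
finger_gap: 14.8
finger_force: 68.3
```

```bash
python3 - <<'E'
from h import *
np.set_printoptions(precision=1,suppress=True)
im,K,T=snap('wrist');cv2.imwrite('pics/w2.png',im)
np.savez('w2.npz',K=K,T=T)
s,p,M=st();print(s['time'],p,np.arctan2(M[1,0],M[0,0]),s['finger_gap'],s['wrist_force'])
for l in('pin_grip','pin_tip','cutter','slot'):
    for k in finder.mark_of(l,'wrist')[:1]:
        z={'pin_grip':p[2]+5.5,'pin_tip':p[2]+5.5,'cutter':70,'slot':113}[l]; w=onz(k['xy'],K,T,z); print(l,k['p'],k['xy'],w,'tool',M.T@(w-p))
E
```

```text
5.85 [529.2  86.3 198.8] 0.04877042743522696 15.021031942344623 [-0.3 -0.8 -0.8]
pin_grip 0.63 [0.5053, 0.6975] [529.6  86.1 204.3] tool [ 0.3  0.1 -5.5]
pin_tip 0.58 [0.5072, 0.2052] [610.9  89.7 204.3] tool [81.7  0.6 -5.6]
cutter 0.91 [0.4995, 0.0919] [643.1  93.9  70. ] tool [114.3  -2.1 128.7]
slot 0.94 [0.5078, 0.0681] [642.8  90.8 113. ] tool [113.7   1.   85.7]
```

View pics/w2.png

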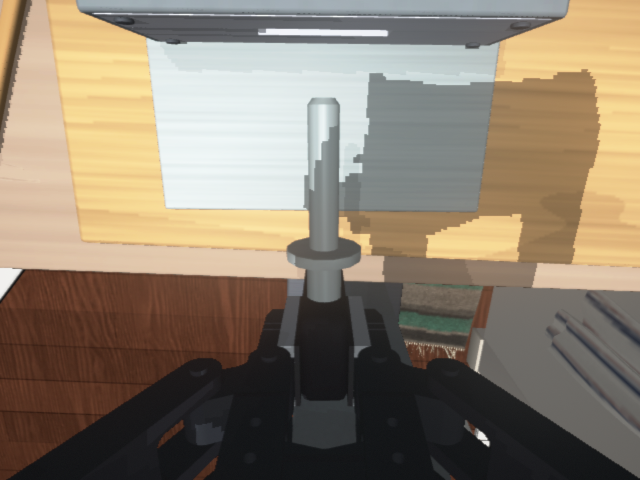

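>>> {"name": "play_rows", "arguments": {"targets": [[[0.01,0.02,0.0,0,0,0,0.01],[0.0,0,0.03,0,0,0.009,0.01],[0,0,0.03,0,0,0,0.01],[0,0,0.02,0,0,0,0.01],[0,0,0.01,0,0,0,0.01],[0,0,0,0,0,0,0.01]]]}}

```text
time: 6.8
eef_pos: [540.6, 66.2, 109.0]
tool_rot: [0.0, 1.0, 0.018, -0.0]
wrist_force: [-0.2, 0.4, -1.1]
finger_gap: 14.9
finger_force: 68.3
```

```bash
python3 - <<'E'
from h import *
np.set_printoptions(precision=1,suppress=True)
C=np.array([642.5,91.2,113]);y=.04;A=np.array([[np.cos(y),-np.sin(y),0],[np.sin(y),np.cos(y),0],[0,0,1]])
for c in('scene','top','wrist'):
    im,K,T=snap(c);s,p,M=st();print(c,p,s['wrist_force'],np.arctan2(M[1,0],M[0,0]),M[2])
    if c!='top':cv2.imwrite(f'pics/{c}3.png',im[200:360,140:360].repeat(3,0).repeat(3,1) if c=='scene' else im)
    for l in('pin_tip','slot'):
        for k in finder.mark_of(l,c)[:1]:
            w=onz(k['xy'],K,T,113); print(l,round(k['p'],2),w,'slotframe',A.T@(w-C))
E
```

```text
scene [541.   66.2 109.9] [-0.  -0.4 -0.6] 0.0368399335044633 [ 0.  0. -1.]
pin_tip 0.78 [619.8  69.9 113. ] slotframe [-23.5 -20.4   0. ]
slot 0.92 [639.9  94.3 113. ] slotframe [-2.5  3.2  0. ]
top [541.4  66.3 110.5] [-0.4 -0.5 -0.7] 0.03685724032114233 [ 0.  0. -1.]
slot 0.68 [642.7  95.5 113. ] slotframe [0.4 4.3 0. ]
wrist [541.   66.4 109.9] [ 0.3  0.2 -0.6] 0.03686622406734682 [ 0.  0. -1.]
pin_tip 0.8 [623.3  68.4 113. ] slotframe [-20.1 -22.    0. ]
slot 0.6 [643.4  91.7 113. ] slotframe [0.9 0.5 0. ]
```

View pics/scene3.png

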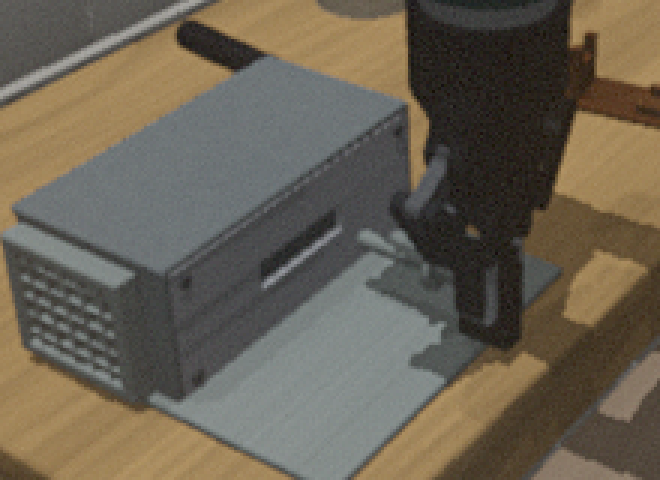

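The scene picture shows the tip in front of the right half of the slot, in line and at about its height (tip at crop pixel (365,237), slot from (262,275) to (340,220)). I move 4 mm to the left and 2 mm lower, then go in slowly.

>>> {"name": "play_rows", "arguments": {"targets": [[[0,-0.004,0.002,0,0,0,0.01],[0.01,0,0,0,0,0,0.01],[0.004,0,0,0,0,0,0.01],[0.002,0,0,0,0,0,0.01],[0.002,0,0,0,0,0,0.01],[0.001,0,0,0,0,0,0.01],[0.001,0,0,0,0,0,0.01],[0.001,0,0,0,0,0,0.01]]]}}

```text
time: 8.25
eef_pos: [561.6, 71.1, 107.3]
tool_rot: [0.0, 1.0, 0.018, 0.0]
wrist_force: [-0.7, 0.4, -0.9]
finger_gap: 14.9
finger_force: 68.3
```

>>> {"name": "play_rows", "arguments": {"targets": [[[0.001,0,0,0,0,0,0.01],[0.001,0,0,0,0,0,0.01],[0.001,0,0,0,0,0,0.01],[0.001,0,0,0,0,0,0.01]]]}}

```text
time: 8.75
eef_pos: [565.6, 71.3, 107.3]
tool_rot: [0.0, 1.0, 0.018, 0.0]
wrist_force: [0.1, 0.2, -0.9]
finger_gap: 15.1
finger_force: 68.3
```

>>> {"name": "play_rows", "arguments": {"targets": [[[0.0015,0,0,0,0,0,0.01],[0.0015,0,0,0,0,0,0.01],[0.0015,0,0,0,0,0,0.01],[0.0015,0,0,0,0,0,0.01]]]}}

```text
time: 9.25
eef_pos: [571.7, 71.5, 107.3]
tool_rot: [0.0, 1.0, 0.018, -0.0]
wrist_force: [-0.2, 0.1, -1.3]
finger_gap: 14.9
finger_force: 68.3
```

>>> {"name": "play_rows", "arguments": {"targets": [[[0.001,0,0,0,0,0,0.01],[0.001,0,0,0,0,0,0.01],[0.001,0,0,0,0,0,0.01],[0.001,0,0,0,0,0,0.01]]]}}

```text
time: 9.75
eef_pos: [575.6, 71.6, 107.3]
tool_rot: [0.0, 1.0, 0.018, 0.0]
wrist_force: [0.2, -0.7, -0.4]
finger_gap: 15.1
finger_force: 68.3
```

>>> {"name": "play_rows", "arguments": {"targets": [[[0.001,0,0,0,0,0,0.01],[0.001,0,0,0,0,0,0.01],[0.001,0,0,0,0,0,0.01]]]}}

```text
time: 10.12
eef_pos: [578.6, 71.7, 107.3]
tool_rot: [0.0, 1.0, 0.018, 0.0]
wrist_force: [-0.2, 0.0, -1.3]
finger_gap: 15.1
finger_force: 68.3
```

>>> {"name": "play_rows", "arguments": {"targets": [[[0.001,0,0,0,0,0,0.01],[0.001,0,0,0,0,0,0.01]]]}}

```text
time: 10.38
eef_pos: [580.6, 71.8, 107.3]
tool_rot: [0.0, 1.0, 0.018, 0.0]
wrist_force: [0.5, 0.0, -0.3]
finger_gap: 14.9
finger_force: 68.3
```

>>> {"name": "play_rows", "arguments": {"targets": [[[0.001,0,0,0,0,0,0.01],[0.001,0,0,0,0,0,0.01]]]}}

```text
time: 10.62
eef_pos: [582.7, 71.9, 107.3]
tool_rot: [0.0, 1.0, 0.018, 0.0]
wrist_force: [-0.8, -0.2, -1.2]
finger_gap: 15.1
finger_force: 68.3
```

>>> {"name": "play_rows", "arguments": {"targets": [[[0.001,0,0,0,0,0,0.01],[0.001,0,0,0,0,0,0.01]]]}}

```text
time: 10.88
eef_pos: [584.6, 71.9, 107.3]
tool_rot: [0.0, 1.0, 0.018, 0.0]
wrist_force: [-0.1, -0.3, -1.2]
finger_gap: 15.2
finger_force: 68.3
```

>>> {"name": "play_rows", "arguments": {"targets": [[[0.001,0,0,0,0,0,0.01],[0.001,0,0,0,0,0,0.01],[0.001,0,0,0,0,0,0.01]]]}}

```text
time: 11.25
eef_pos: [587.6, 72.1, 107.3]
tool_rot: [0.0, 1.0, 0.018, 0.0]
wrist_force: [-0.3, 0.7, 0.1]
finger_gap: 14.9
finger_force: 68.3
```

```bash
python3 - <<'E'
from h import *
np.set_printoptions(precision=1,suppress=True)
for c in('scene','wrist'):
    im,K,T=snap(c);s,p,M=st();print(c,p,s['wrist_force'])
    cv2.imwrite(f'pics/{c}4.png',im[200:360,140:360].repeat(3,0).repeat(3,1) if c=='scene' else im)
E
```

```text
scene [587.7  72.  107.3] [ 1.4  0.2 -1.1]
wrist [587.7  72.1 107.3] [-0.6  0.8 -0.6]
```

View pics/wrist4.png

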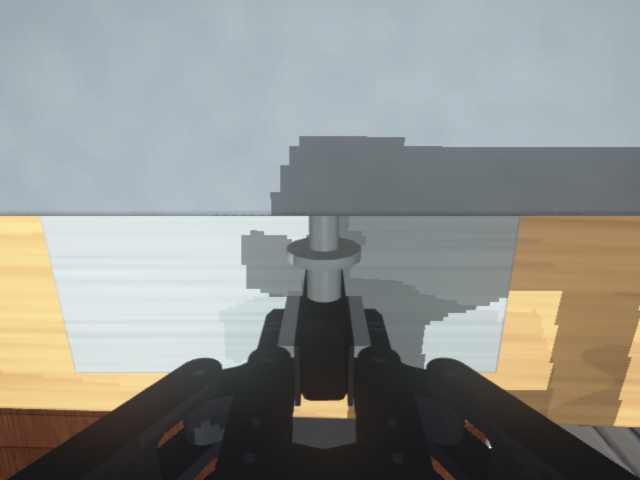

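The collar has not shifted in the hand (at (323,250), as before), and the shank passes under the box edge. The tip is past the ram face without resistance, so it is in the hole. I go on.

>>> {"name": "play_rows", "arguments": {"targets": [[[0.0015,0,0,0,0,0,0.01],[0.0015,0,0,0,0,0,0.01],[0.0015,0,0,0,0,0,0.01],[0.0015,0,0,0,0,0,0.01]]]}}

```text
time: 11.85
eef_pos: [593.7, 72.3, 107.3]
tool_rot: [0.0, 1.0, 0.018, 0.0]
wrist_force: [0.3, 0.4, -0.9]
finger_gap: 15.3
finger_force: 68.3
```

>>> {"name": "play_rows", "arguments": {"targets": [[[0.0015,0,0,0,0,0,0.01],[0.0015,0,0,0,0,0,0.01],[0.0015,0,0,0,0,0,0.01]]]}}

```text
time: 12.22
eef_pos: [598.2, 72.4, 107.3]
tool_rot: [0.0, 1.0, 0.018, -0.0]
wrist_force: [-0.7, 1.0, -1.8]
finger_gap: 14.8
finger_force: 68.3
```

>>> {"name": "play_rows", "arguments": {"targets": [[[0.001,0,0,0,0,0,0.01],[0.001,0,0,0,0,0,0.01],[0.001,0,0,0,0,0,0.01]]]}}

```text
time: 12.6
eef_pos: [601.1, 72.6, 107.3]
tool_rot: [0.0, 1.0, 0.018, -0.0]
wrist_force: [0.7, -0.4, -1.7]
finger_gap: 15.3
finger_force: 68.3
```

>>> {"name": "play_rows", "arguments": {"targets": [[[0.001,0,0,0,0,0,0.01],[0.001,0,0,0,0,0,0.01],[0.001,0,0,0,0,0,0.01]]]}}

```text
time: 12.98
eef_pos: [604.1, 72.7, 107.3]
tool_rot: [0.0, 1.0, 0.018, 0.0]
wrist_force: [0.9, 0.1, -0.5]
finger_gap: 15.1
finger_force: 68.3
```

>>> {"name": "play_rows", "arguments": {"targets": [[[0.001,0,0,0,0,0,0.01],[0.001,0,0,0,0,0,0.01]]]}}

```text
time: 13.22
eef_pos: [606.1, 72.7, 107.3]
tool_rot: [0.0, 1.0, 0.018, 0.0]
wrist_force: [-0.2, -0.0, -0.7]
finger_gap: 15.0
finger_force: 68.3
```

>>> {"name": "play_rows", "arguments": {"targets": [[[0.001,0,0,0,0,0,0.01],[0.001,0,0,0,0,0,0.01]]]}}

```text
time: 13.48
eef_pos: [608.1, 72.8, 107.3]
tool_rot: [0.0, 1.0, 0.018, 0.0]
wrist_force: [0.3, -0.3, -0.7]
finger_gap: 15.0
finger_force: 68.3
```

>>> {"name": "play_rows", "arguments": {"targets": [[[0.0007,0,0,0,0,0,0.01],[0,0,0,0,0,0,0.01]]]}}

```text
time: 13.72
eef_pos: [608.8, 72.9, 107.2]
tool_rot: [0.0, 1.0, 0.018, -0.0]
wrist_force: [-0.0, -0.2, -1.7]
finger_gap: 15.1
finger_force: 68.3
```

>>> {"name": "play_rows", "arguments": {"targets": [[[0.0007,0,0,0,0,0,0.01],[0,0,0,0,0,0,0.01]]]}}

```text
time: 13.98
eef_pos: [609.4, 72.9, 107.3]
tool_rot: [0.0, 1.0, 0.018, -0.0]
wrist_force: [-1.0, -0.0, -1.5]
finger_gap: 14.9
finger_force: 68.3
```

>>> {"name": "play_rows", "arguments": {"targets": [[[0.0007,0,0,0,0,0,0.01],[0,0,0,0,0,0,0.01]]]}}

```text
time: 14.22
eef_pos: [609.6, 72.9, 107.2]
tool_rot: [0.0, 1.0, 0.018, -0.001]
wrist_force: [-5.8, -1.2, 1.2]
finger_gap: 14.7
finger_force: 68.5
```

Contact came at the predicted depth, where the collar meets the plate. Next I lower the pin gently onto its support and release it.

>>> {"name": "play_rows", "arguments": {"targets": [[[0,0,0.001,0,0,0,0.01],[0,0,0.001,0,0,0,0.01]]]}}

```text
time: 14.48
eef_pos: [609.6, 72.9, 105.5]
tool_rot: [0.0, 1.0, 0.018, -0.001]
wrist_force: [-7.0, -0.0, 2.6]
finger_gap: 14.9
finger_force: 68.6
```

>>> {"name": "play_rows", "arguments": {"targets": [[[0,0,0.0007,0,0,0,0.01],[0,0,0,0,0,0,0.01]]]}}

```text
time: 14.72
eef_pos: [609.6, 72.9, 105.0]
tool_rot: [0.0, 1.0, 0.018, -0.001]
wrist_force: [-6.2, -0.4, 3.8]
finger_gap: 14.8
finger_force: 68.9
```

>>> {"name": "play_rows", "arguments": {"targets": [[[0,0,0.0007,0,0,0,0.01],[0,0,0,0,0,0,0.01]]]}}

```text
time: 14.98
eef_pos: [609.6, 72.9, 104.9]
tool_rot: [0.0, 1.0, 0.018, -0.001]
wrist_force: [-9.1, -0.1, 7.8]
finger_gap: 15.0
finger_force: 69.3
```

>>> {"name": "play_rows", "arguments": {"targets": [[[0,0,0,0,0,0,0.018],[0,0,0,0,0,0,0.03],[0,0,0,0,0,0,0.05],[0,0,0,0,0,0,0.05],[0,0,0,0,0,0,0.05]]], "force": 20}}

```text
time: 15.6
eef_pos: [610.2, 72.9, 103.8]
tool_rot: [0.0, 1.0, 0.018, 0.0]
wrist_force: [0.4, -0.6, 0.1]
finger_gap: 50.3
finger_force: 0.0
```

>>> {"name": "play_rows", "arguments": {"targets": [[[0,0,-0.01,0,0,0,0.05],[0,0,-0.03,0,0,0,0.05],[0,0,-0.04,0,0,0,0.05],[-0.03,0,-0.04,0,0,0,0.05],[-0.03,0,-0.02,0,0,0,0.05],[-0.03,0,0,0,0,0,0.05],[0,0,0,0,0,0,0.05]]]}}

```text
time: 16.48
eef_pos: [519.3, 69.7, 245.5]
tool_rot: [-0.0, 1.0, 0.019, 0.001]
wrist_force: [-1.6, -0.2, 0.3]
finger_gap: 50.3
finger_force: 0.0
```

```bash
python3 - <<'E'
from h import *
np.set_printoptions(precision=1,suppress=True)
im,K,T=snap('wrist');cv2.imwrite('pics/w5.png',im)
for k in finder.mark_of('pin_grip','wrist')[:1]: print(k['p'],k['xy'],onz(k['xy'],K,T,109))
im,K,T=snap('scene');cv2.imwrite('pics/s5.png',im[200:360,140:360].repeat(3,0).repeat(3,1))
a=np.hstack([cv2.resize(cv2.imread('pics/w5.png'),(400,300)),cv2.resize(cv2.imread('pics/s5.png'),(400,300))]);cv2.imwrite('pics/c5.png',a)
E
```

```text
0.95 [0.5083, 0.1844] [609.7  71.3 109. ]
```

View pics/c5.png

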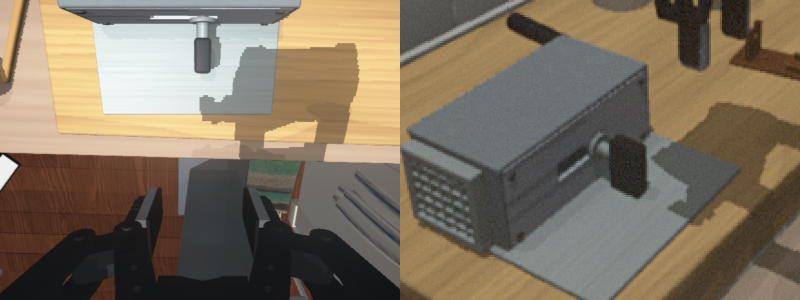

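The pin sits with its collar against the plate and the grip straight (grip at (202,55) on the left, collar at (600,148) on the right). The robot is clear of it.

```bash
python3 -c "
from h import *
print(hand_in())"
```

```text
the job is handed in; nothing more can be done
None
```

The locking pin is through the slot and in the ram's hole with its collar against the plate; I let go of it, moved the robot clear and handed the job in at about 17 s, and the wrist force readings never passed about 12 N (no verdict was returned).

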